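# Bring the wedge port of the bench filter wheel under its window

### The job

Two low test units stand on the bench. On the one with the brass window frame, turn the filter wheel by its bar grip until the white wedge on the wheel lies wholly inside the window opening, centred as well as you can, then let go. Leave the dial of the other unit as it is.

Things in the scene. Friction and masses are not known exactly. Their poses are not given: they have to be found in the camera images.
- filter_wheel (a joint): angle of the dark 160 mm disc, top 50 mm above the table: 0 with its white wedge (42 to 76 mm from the axis, 13 to 24 mm wide) centred in the window, positive with the wedge counter-clockwise of it seen from above. Starts at 0.45 to 1.3 rad, so it must turn clockwise. Stops at +-1.8. Vertical axis, even friction of 0.06 N m; stays where left. Its other five marks are round dots
- wheel_grip (a point): on the filter wheel's axis, 95 mm above the table, inside its grey bar grip; turns with the wheel: x points along the bar towards the wedge, z up. Bar 60 mm long (x), 14 wide (y), from 72 to 112 mm above the table, on a 42 mm round hub. From above, across the 14 mm, it is clear of all else. The unit's cream housing, 190 x 190 x 40 mm, is fixed to the table
- window (a point): centre of the opening of the fixed brass window frame, at the frame's top, 62 mm above the table, 60 mm from the wheel's axis; x points from the axis outward through the window, z up. Opening 44 mm (x) by 58 mm (y) inside bars 8 to 9 mm wide and 6 mm thick, hung 6 mm above the wheel's face on two short posts at its outer side
- range_tip (a point): end of the bar grip of the other unit, to be left as it is: 30 mm from its axis, 95 mm above the table. That unit has the same housing and grip, but a smaller dial (120 mm) with eight round dots, no wedge and no window. The two units' axes are at least 280 mm apart, one left and one right of the robot's middle line

How it is judged (in metres and radians):
At the end, for the whole second after the job is handed in: the white wedge is wholly inside the window (wheel within 0.21 rad, 12 degrees, of centred) and the wheel is at rest; the grip of the other unit is where it was, within 10 mm at its end (value of joint filter_wheel between -0.21 and 0.21 rad and velocity of joint filter_wheel between -0.05 and 0.05 rad/s and distance of range_tip from where it was at the start of the episode below 0.01 m); the robot touches nothing.
It fails at once if the dial of the other unit is turned (the end of its bar moves more than 10 mm) (distance of range_tip from where it was at the start of the episode above 0.01 m).
It also fails if it takes over 35 s, if anything falls off the work surface, if the arm or the gripper's body presses on something with over 40 N, if the wrist force passes 120 N, or if a joint passes its speed limit or range.

### The arm

A 6-joint arm with a two-finger parallel gripper is mounted at the origin on the work surface. World frame = base frame: x ahead of the robot, y to its left, z up, the work surface at z = 0. Lengths are in m, angles in degrees, forces in N, time in s.
With the tool pointing down it reaches from about 0.325 to 1 m from the base axis. Payload 5.1 kg.
Tool frame: the origin (TCP) lies at the very end of the fingers, on their centre line; the grasp point (between the pads) lies 19 mm behind it; x points along the fingers, z is the direction in which the jaws open and shut, and the axes are right-handed (so a half turn about x gives the same grasp; the last joint's range is limited). The gripper opens to 85 mm and grips with 20 to 120 N. Pads are 22 mm wide; open, the fingers measure 114 mm over their backs; the gripper's body (76 mm by 85 mm) begins 54 mm behind the grasp point. The pads swing forward as they close: fully open they stand 13 mm farther back than shut.
Start: joints at [-70.451, 7.093, 94.555, -0, 78.352, -4.733], TCP at [0.267, -0.592, 0.231] pointing down, gripper open.
Joint ranges: [-149.61, 149.61], [-58.7, 133.49], [1.44, 155.28], [-77.14, 257.14], [18.33, 153.61], [-166.67, 166.67]. Speed limits (degrees/s): [147.25, 147.25, 180, 180, 180, 180].

### API

Orientations are given as a 3x3 rotation matrix whose columns are the frame's x, y, z axes.
In Python, from rig import arm, optics gives the robot as it stands. The module is installed in compiled form; this text tells all that it offers.
- The arm moves only by the tool drive_tool, never from a script. Its argument "steps" is a list of rows, each an object of numbers: "x", "y", "z": the shift along the tool's x, y, z in cm; "ax", "ay", "az": the turn, a rotation vector about the tool's x, y, z in rad; "gripper": the opening, from 0 (shut) to 1 (fully open). A call has 1 to 20 rows; each row is the pose to reach, as a shift and turn from the pose commanded when the call began, along the tool's axes at that moment; what a row does not reach only later rows make up. A row lasts 1/10 s, in which the tool goes at most 50 mm and 8.59 degrees, less where a joint would pass 70% of its speed; a pose out of reach is approached as far as the arm can. A call with a gripper value outside its range is refused whole. The fingers move at their own pace and stop on an object; "newtons" is the grip in N (left out, the last holds). Time passes only in rows, so rows that repeat a pose let the fingers close. It gives the time, the measured TCP pose, the force and the opening at its end, in the units of the state.
- arm.read_state(): the state, without advancing time (a new reading comes with each control period).
- optics.get_image(name): name is "scene" or "top" or "wrist"; returns a dict with "pixels" (480x640x3 uint8, red, green, blue), "fx", "fy", "cx", "cy" (pixels), "extrinsics" (4x4, takes a point from world to camera coordinates). Camera axes: x right, y down, z forward; pixel columns grow to the right and rows downward; lengths in m; the calibration is good to about 2 mm. A picture is of the moment at which its call begins. There is no depth.
- arm.close_job(): hands the job in, once; it reports no verdict.
Trained networks look in the newest picture that a camera, given by its name, has taken for a name from the list of things; names that differ only in an ending like _2 or _b are one class to them, and where a whole thing is asked for, a point or a joint stands for the part that bears it (a point fixed in the world has none). Each returns a list of dicts, best first, with "confidence" (0 to 1); they miss things now and then, are a little off and sometimes report something else, mostly with a low value. They report only what shows in the picture. A call takes as long as a camera call.
- optics.look_for(camera, name): "point" ([x, y, z] in m, in world coordinates, good to about 4 mm: the middle of the surface that is visible of it).
- optics.mark_of(camera, name): "point" ([x, y, z] in m, in world coordinates, good to about 4 mm: a listed point, or the origin of a listed thing).
The state is a dict: "clock": time; "joints": joint angles; "dq": joint speeds; "effort": joint torques, N m; "tcp_pos": TCP position; "tcp_rot": TCP orientation; "force": force on the tool from outside, world axes, zero at the start; "wrist_torque": the same for the moment, N m; "finger_gap": finger opening in m.
Only numpy, scipy, OpenCV 4.12 (cv2) and the standard library are available. Lean on these libraries where they do the work, as an engineer would, in place of code of your own. Each camera call takes 0.05 s, during which the arm holds its last target.

## Working session

There is one attempt and no reset: what is moved stays moved. The work goes in short steps, Python scripts to look and compute and a tool call to move; the robot and the scene stay as the last step left them, time stands still between calls to the robot, and variables do not carry over. Pictures are saved under pics/ and viewed, and the job is handed in when it is done.

Besides the shell and the picture viewer there is one more tool, called after "Emit:" as a command line: name --argument value ..., lists and objects as JSON in quotes. drive_tool: Moves the arm, as the interface text tells. Its arguments: {"type":"object","properties":{"steps":{"type":"array","items":{"type":"object","properties":{"x":{"type":"number"},"y":{"type":"number"},"z":{"type":"number"},"ax":{"type":"number"},"ay":{"type":"number"},"az":{"type":"number"},"gripper":{"type":"number"}}}},"newtons":{"type":"number"}},"required":["steps"]}

```bash
mkdir -p pics; python3 - <<'E'
from rig import arm, optics
import cv2
for n in ("top","scene"):
    im=optics.get_image(n); cv2.imwrite(f"pics/{n}1.png",im["pixels"][:,:,::-1])
    print(n,im["fx"],im["cx"],im["cy"],im["extrinsics"].round(4).tolist())
    for k in ("wheel_grip","window","range_tip"):
        print(k,[(d["point"],d["confidence"]) for d in optics.mark_of(n,k)][:3])
s=arm.read_state(); print(s)
E
```

```text
top 465.2599454737041 318.7433496713989 238.33751292235965 [[-0.1154, -0.9933, 0.004, 0.0486], [-0.9723, 0.1121, -0.2053, 0.5783], [0.2035, -0.0276, -0.9787, 0.6488], [0.0, 0.0, 0.0, 1.0]]
wheel_grip [([0.508, 0.1733, 0.0955], 0.91)]
window [([0.5647, 0.1608, 0.0645], 0.82)]
range_tip [([0.5353, -0.1875, 0.1006], 0.85)]
scene 548.755452273587 320.7407807032116 250.3907056260916 [[-0.6364, 0.7714, 0.0051, 0.3445], [0.5566, 0.4638, -0.6893, -0.2089], [-0.5341, -0.4358, -0.7245, 1.1016], [0.0, 0.0, 0.0, 1.0]]
wheel_grip [([0.5092, 0.1677, 0.091], 0.72)]
window [([0.5641, 0.1607, 0.0634], 0.66)]
range_tip [([0.5378, -0.1866, 0.0958], 0.86), ([0.5061, 0.1712, 0.0927], 0.21)]
{'clock': 0.4, 'joints': array([-7.04520294e+01,  7.09781077e+00,  9.45661937e+01,  6.74376457e-04,
        7.83509787e+01, -4.73127653e+00]), 'dq': array([-0.0322282 , -0.13445662, -0.05127862,  0.06690812,  0.01742195,
        0.05009831]), 'effort': array([-6.72097449e-04, -4.22920060e+01, -3.65095496e+01, -2.75440334e-05,
        2.49088640e-03, -5.39345464e-06]), 'tcp_pos': array([ 0.26722988, -0.59242802,  0.23115698]), 'tcp_rot': array([[-7.66355221e-05,  9.11553249e-01,  4.11182038e-01],
       [ 2.50290045e-04,  4.11182044e-01, -9.11553215e-01],
       [-9.99999966e-01,  3.30574143e-05, -2.59663854e-04]]), 'force': array([ 0.08220897, -0.21348351, -1.48944854]), 'wrist_torque': array([-0.06126101, -0.00949091,  0.01530706]), 'finger_gap': 0.08536921884355805}
```

View pics/top1.png

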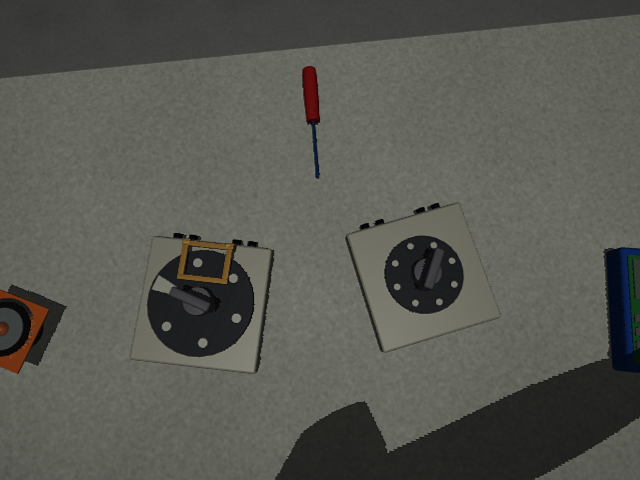

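View pics/scene1.png

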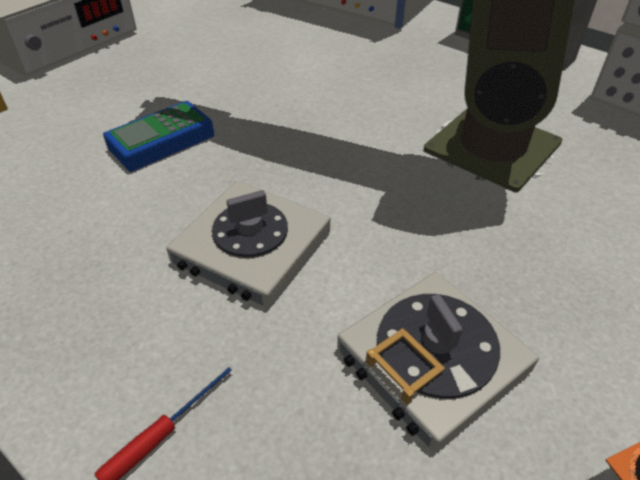

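The top view shows the wheel unit on the left: disc at about (201,303), wedge at (163,287), window at (207,262). The other dial is at (424,275). Next I'll measure the wedge, window and axis.

```bash
cat > h.py <<'E'
import numpy as np, cv2
def toplane(im,uv,z):
    E=np.array(im["extrinsics"]);R,t=E[:3,:3],E[:3,3];c=-R.T@t
    uv=np.atleast_2d(uv).astype(float)
    d=np.c_[(uv[:,0]-im["cx"])/im["fx"],(uv[:,1]-im["cy"])/im["fy"],np.ones(len(uv))]@R
    return c+d*((z-c[2])/d[:,2])[:,None]
def rect(im,c,z,half=0.11,ppm=2500):
    # rectified view: row up = +x, col left = +y
    n=int(2*half*ppm); E=np.array(im["extrinsics"])
    i,j=np.mgrid[0:n,0:n]
    P=np.stack([c[0]+half-i/ppm,c[1]+half-j/ppm,np.full(i.shape,z)],-1)@E[:3,:3].T+E[:3,3]
    u=im["fx"]*P[...,0]/P[...,2]+im["cx"];v=im["fy"]*P[...,1]/P[...,2]+im["cy"]
    return cv2.remap(im["pixels"],u.astype(np.float32),v.astype(np.float32),cv2.INTER_LINEAR)
E
python3 - <<'E'
from rig import arm, optics
from h import *
im=optics.get_image("top")
hsv=cv2.cvtColor(im["pixels"],cv2.COLOR_RGB2HSV)
H,S,V=[hsv[...,k] for k in range(3)]
br=((H>10)&(H<28)&(S>120)&(V>80)); br[:, :120]=0; br[:,300:]=0;br[:225]=0;br[300:]=0
r=cv2.minAreaRect(np.argwhere(br)[:,::-1].astype(np.float32)); b=toplane(im,cv2.boxPoints(r),.062); print("frame",b.round(4).tolist(),b.mean(0))
g=im["pixels"].min(2)
dark=((g<75)).astype(np.uint8);dark[:, :120]=0;dark[:,300:]=0;
n,l,st,ce=cv2.connectedComponentsWithStats(dark)
c=l[330,201]; cnt=np.argwhere(l==c)[:,::-1].astype(np.float32); print(st[c])
p=toplane(im,cv2.convexHull(cnt)[:,0],.05);print("disc",cv2.minEnclosingCircle((p[:,:2]*1000).astype(np.float32)))
C=np.array([.508,.172])
A=rect(im,C,.05); B=rect(im,C,.062)
cv2.imwrite("pics/rect1.png",cv2.resize(A,None,fx=1,fy=1)[:,:,::-1])
# white blobs on the disc
G=cv2.cvtColor(A,cv2.COLOR_RGB2GRAY)
n,l,st,ce=cv2.connectedComponentsWithStats((G>130).astype(np.uint8))
for k in range(1,n):
    if 300<st[k,4]<8000: print(st[k,4],C+.11-ce[k][::-1]/2500)
E
```

```text
frame [[0.5439, 0.1991, 0.062], [0.6044, 0.1889, 0.062], [0.5862, 0.1117, 0.062], [0.5262, 0.1233, 0.062]] [0.56517229 0.15573397 0.062     ]
[ 147  233  127  141 9735]
disc ((504.92803955078125, 164.51235961914062), 129.96792602539062)
```

View pics/rect1.png

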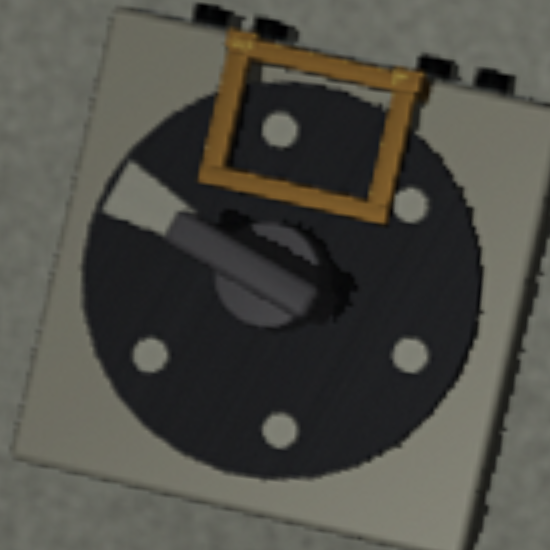

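The rectified picture is 2.5 px/mm, with up = +x and left = +y. The dots form a hexagon about (280,280), so the axis is at about (0.506, 0.170). The wedge points to +60° in world. The frame and housing edges put the window at about −12°, so the wheel needs about −72°. I'll move above the grip at the present height with the jaws at yaw −30°.

Emit:
drive_tool --steps '[{"y":1,"z":-1.1,"ax":-0.01},{"y":3,"z":-3.4,"ax":-0.03},{"y":6,"z":-6.7,"ax":-0.07},{"y":9,"z":-10.1,"ax":-0.1},{"y":12,"z":-13.5,"ax":-0.14},{"y":15,"z":-16.9,"ax":-0.17},{"y":18,"z":-20.2,"ax":-0.21},{"y":21,"z":-23.6,"ax":-0.24},{"y":24,"z":-27,"ax":-0.28},{"y":27,"z":-30.3,"ax":-0.31},{"y":30,"z":-33.7,"ax":-0.35},{"y":33,"z":-37.1,"ax":-0.38},{"y":36,"z":-40.4,"ax":-0.42},{"y":39,"z":-43.8,"ax":-0.46},{"y":42,"z":-47.2,"ax":-0.49},{"y":45,"z":-50.6,"ax":-0.53},{"y":48,"z":-53.9,"ax":-0.56},{"y":51,"z":-57.3,"ax":-0.6},{"y":52.7,"z":-59.2,"ax":-0.62},{"y":53.1,"z":-59.7,"ax":-0.62}]' --newtons 40

```text
invalid input
```

```bash
python3 - <<'E'
from rig import arm, optics
from h import *
im=optics.get_image("wrist"); cv2.imwrite("pics/w1.png",im["pixels"][:,:,::-1])
for k in ("wheel_grip","window"):
    print(k,[(d["point"],d["confidence"]) for d in optics.mark_of("wrist",k)][:3])
for z in (.05,.062,.112):
    cv2.imwrite(f"pics/wr{int(z*1000)}.png",rect(im,[.506,.170],z,.11,2500)[:,:,::-1])
s=arm.read_state(); print(s["clock"],s["joints"].round(1),s["tcp_pos"],s["tcp_rot"].round(4).tolist())
a=cv2.imread("pics/wr50.png");b=cv2.imread("pics/wr112.png")
cv2.imwrite("pics/wrab.png",cv2.resize(np.hstack([a,b]),(800,400)))
E
```

```text
wheel_grip []
window []
0.6 [-70.5   7.1  94.6   0.   78.3  -4.7] [ 0.26725871 -0.59252308  0.23137197] [[0.0, 0.9115, 0.4112], [-0.0001, 0.4112, -0.9115], [-1.0, -0.0, 0.0001]]
```

View pics/w1.png

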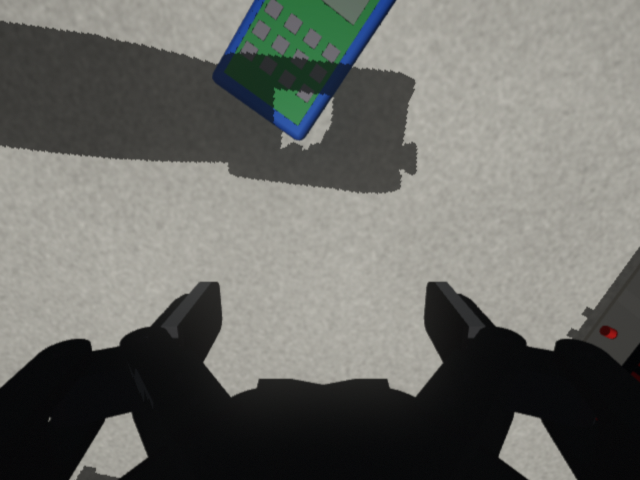

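View pics/wrab.png

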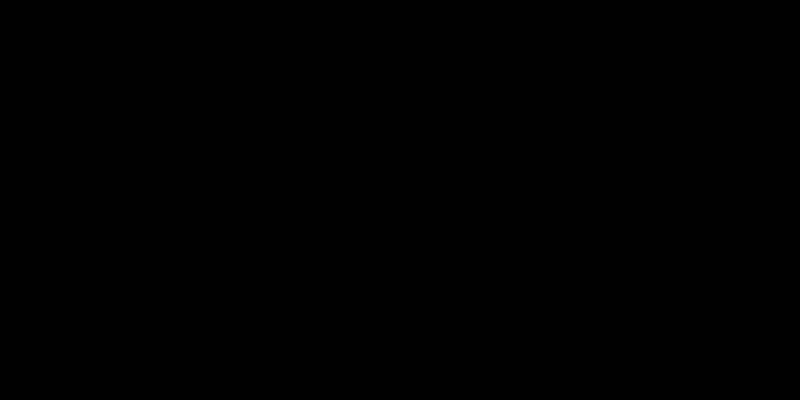

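The call was refused and nothing moved; the wrist view still shows the start area. I'll try a small row with every key filled in.

Emit:
drive_tool --steps '[{"x":0,"y":1,"z":-1.1,"ax":-0.01,"ay":0,"az":0,"gripper":1}]'

```text
clock: 0.7
tcp_pos: [0.2715, -0.5789, 0.2313]
tcp_rot: [[-0.0, 0.908, 0.42], [-0.0, 0.42, -0.908], [-1.0, -0.0, 0.0]]
force: [0.0, 0.7, -1.1]
finger_gap: 0.0856
```

Emit:
drive_tool --steps '[{"x":0,"y":2.5,"z":-2.8,"ax":-0.03,"ay":0,"az":0,"gripper":1},{"x":0,"y":5.5,"z":-6.1,"ax":-0.06,"ay":0,"az":0,"gripper":1},{"x":0,"y":8.5,"z":-9.4,"ax":-0.1,"ay":0,"az":0,"gripper":1},{"x":0,"y":11.5,"z":-12.7,"ax":-0.13,"ay":0,"az":0,"gripper":1},{"x":0,"y":14.5,"z":-16,"ax":-0.17,"ay":0,"az":0,"gripper":1},{"x":0,"y":17.5,"z":-19.3,"ax":-0.2,"ay":0,"az":0,"gripper":1},{"x":0,"y":20.5,"z":-22.6,"ax":-0.24,"ay":0,"az":0,"gripper":1},{"x":0,"y":23.5,"z":-25.9,"ax":-0.27,"ay":0,"az":0,"gripper":1},{"x":0,"y":26.5,"z":-29.2,"ax":-0.31,"ay":0,"az":0,"gripper":1},{"x":0,"y":29.5,"z":-32.5,"ax":-0.34,"ay":0,"az":0,"gripper":1},{"x":0,"y":32.5,"z":-35.8,"ax":-0.38,"ay":0,"az":0,"gripper":1},{"x":0,"y":35.5,"z":-39.1,"ax":-0.41,"ay":0,"az":0,"gripper":1},{"x":0,"y":38.5,"z":-42.4,"ax":-0.45,"ay":0,"az":0,"gripper":1},{"x":0,"y":41.5,"z":-45.7,"ax":-0.48,"ay":0,"az":0,"gripper":1},{"x":0,"y":44.5,"z":-49,"ax":-0.52,"ay":0,"az":0,"gripper":1},{"x":0,"y":47.5,"z":-52.3,"ax":-0.55,"ay":0,"az":0,"gripper":1},{"x":0,"y":50.3,"z":-55.4,"ax":-0.59,"ay":0,"az":0,"gripper":1},{"x":0,"y":52.2,"z":-57.5,"ax":-0.61,"ay":0,"az":0,"gripper":1},{"x":0,"y":52.7,"z":-58.1,"ax":-0.61,"ay":0,"az":0,"gripper":1},{"x":0,"y":52.7,"z":-58.1,"ax":-0.61,"ay":0,"az":0,"gripper":1}]' --newtons 40

```text
clock: 2.7
tcp_pos: [0.5052, 0.1712, 0.2311]
tcp_rot: [[-0.001, 0.501, 0.865], [-0.0, 0.865, -0.501], [-1.0, -0.001, -0.0]]
force: [-0.6, 0.2, -0.3]
finger_gap: 0.0853
```

```bash
python3 - <<'E'
from rig import arm, optics
from h import *
im=optics.get_image("wrist"); cv2.imwrite("pics/w2.png",im["pixels"][:,:,::-1])
for k in ("wheel_grip","window"):
    print(k,[(d["point"],d["confidence"]) for d in optics.mark_of("wrist",k)][:3])
s=arm.read_state(); print(s["clock"],s["joints"].round(1),s["tcp_pos"],s["tcp_rot"].round(4).tolist())
a=rect(im,[.506,.170],.05);b=rect(im,[.506,.170],.112)
cv2.imwrite("pics/wrab2.png",cv2.resize(np.hstack([a,b]),(800,400))[:,:,::-1])
E
```

```text
wheel_grip [([0.508, 0.1712, 0.0968], 0.77)]
window [([0.5656, 0.1593, 0.0626], 0.68)]
2.85 [ 12.8  -7.8 109.4  -0.   78.4  43. ] [0.50539517 0.16935676 0.23129388] [[-0.0001, 0.5039, 0.8638], [-0.0004, 0.8638, -0.5039], [-1.0, -0.0004, 0.0001]]
```

View pics/w2.png

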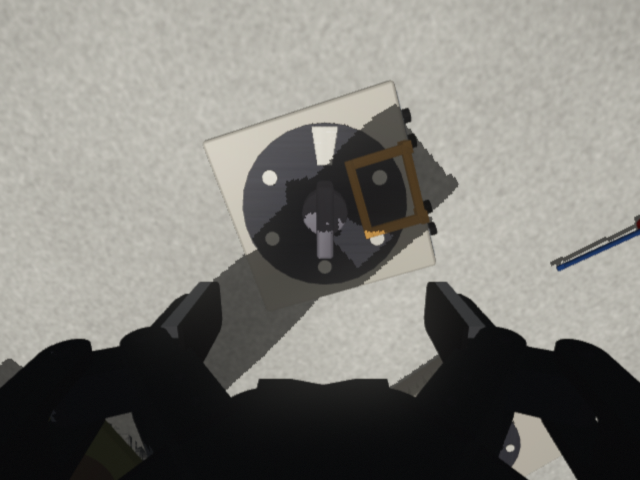

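View pics/wrab2.png

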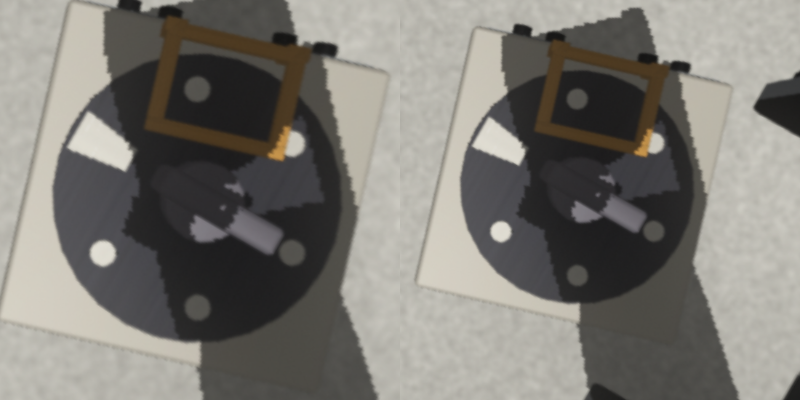

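In the wrist view the bar is vertical at column 325, centred between the fingers (220 and 428), so alignment is good. The axis estimate is about (0.507, 0.171). I'll descend to TCP z ≈ 0.078, 16 mm above the frame top, then close.

Emit:
drive_tool --steps '[{"x":2,"y":0.1,"z":0,"ax":0,"ay":0,"az":0,"gripper":1},{"x":5,"y":0.2,"z":0,"ax":0,"ay":0,"az":0,"gripper":1},{"x":8,"y":0.2,"z":0,"ax":0,"ay":0,"az":0,"gripper":1},{"x":11,"y":0.2,"z":0,"ax":0,"ay":0,"az":0,"gripper":1},{"x":13.5,"y":0.2,"z":0,"ax":0,"ay":0,"az":0,"gripper":1},{"x":15,"y":0.2,"z":0,"ax":0,"ay":0,"az":0,"gripper":1},{"x":15.3,"y":0.2,"z":0,"ax":0,"ay":0,"az":0,"gripper":1},{"x":15.3,"y":0.2,"z":0,"ax":0,"ay":0,"az":0,"gripper":1},{"x":15.3,"y":0.2,"z":0,"ax":0,"ay":0,"az":0,"gripper":0.3},{"x":15.3,"y":0.2,"z":0,"ax":0,"ay":0,"az":0,"gripper":0.3},{"x":15.3,"y":0.2,"z":0,"ax":0,"ay":0,"az":0,"gripper":0.3},{"x":15.3,"y":0.2,"z":0,"ax":0,"ay":0,"az":0,"gripper":0},{"x":15.3,"y":0.2,"z":0,"ax":0,"ay":0,"az":0,"gripper":0},{"x":15.3,"y":0.2,"z":0,"ax":0,"ay":0,"az":0,"gripper":0},{"x":15.3,"y":0.2,"z":0,"ax":0,"ay":0,"az":0,"gripper":0}]' --newtons 40

```text
clock: 4.35
tcp_pos: [0.5074, 0.1719, 0.0788]
tcp_rot: [[0.001, 0.503, 0.864], [-0.0, 0.864, -0.503], [-1.0, 0.0, 0.001]]
force: [0.7, -1.3, 1.2]
finger_gap: 0.0134
```

Gripped, with a 13.4 mm gap on the 14 mm bar. Now I'll turn 1.25 rad clockwise (+ax).

Emit:
drive_tool --steps '[{"x":0,"y":0,"z":0,"ax":0.03,"ay":0,"az":0,"gripper":0},{"x":0,"y":0,"z":0,"ax":0.1,"ay":0,"az":0,"gripper":0},{"x":0,"y":0,"z":0,"ax":0.18,"ay":0,"az":0,"gripper":0},{"x":0,"y":0,"z":0,"ax":0.26,"ay":0,"az":0,"gripper":0},{"x":0,"y":0,"z":0,"ax":0.34,"ay":0,"az":0,"gripper":0},{"x":0,"y":0,"z":0,"ax":0.42,"ay":0,"az":0,"gripper":0},{"x":0,"y":0,"z":0,"ax":0.5,"ay":0,"az":0,"gripper":0},{"x":0,"y":0,"z":0,"ax":0.58,"ay":0,"az":0,"gripper":0},{"x":0,"y":0,"z":0,"ax":0.66,"ay":0,"az":0,"gripper":0},{"x":0,"y":0,"z":0,"ax":0.74,"ay":0,"az":0,"gripper":0},{"x":0,"y":0,"z":0,"ax":0.82,"ay":0,"az":0,"gripper":0},{"x":0,"y":0,"z":0,"ax":0.9,"ay":0,"az":0,"gripper":0},{"x":0,"y":0,"z":0,"ax":0.98,"ay":0,"az":0,"gripper":0},{"x":0,"y":0,"z":0,"ax":1.06,"ay":0,"az":0,"gripper":0},{"x":0,"y":0,"z":0,"ax":1.14,"ay":0,"az":0,"gripper":0},{"x":0,"y":0,"z":0,"ax":1.2,"ay":0,"az":0,"gripper":0},{"x":0,"y":0,"z":0,"ax":1.24,"ay":0,"az":0,"gripper":0},{"x":0,"y":0,"z":0,"ax":1.25,"ay":0,"az":0,"gripper":0},{"x":0,"y":0,"z":0,"ax":1.25,"ay":0,"az":0,"gripper":0},{"x":0,"y":0,"z":0,"ax":1.25,"ay":0,"az":0,"gripper":0}]'

```text
clock: 6.35
tcp_pos: [0.5082, 0.1702, 0.0788]
tcp_rot: [[0.003, 0.979, -0.205], [-0.003, -0.205, -0.979], [-1.0, 0.003, 0.003]]
force: [4.6, -8.8, -0.6]
finger_gap: 0.0133
```

```bash
python3 - <<'E'
from rig import arm, optics
from h import *
for n in ("wrist","scene"):
    im=optics.get_image(n); cv2.imwrite(f"pics/{n}3.png",im["pixels"][:,:,::-1])
    a=rect(im,[.507,.171],.05);b=rect(im,[.507,.171],.062)
    cv2.imwrite(f"pics/r{n}3.png",cv2.resize(np.hstack([a,b]),(800,400))[:,:,::-1])
s=arm.read_state(); print(s["clock"],s["joints"].round(1),s["tcp_pos"],s["tcp_rot"].round(4).tolist(),s["force"],s["wrist_torque"])
E
```

```text
6.45 [ 12.9   1.1 116.4  -0.2  62.3 114.8] [0.50821305 0.17024123 0.07882346] [[0.0027, 0.9788, -0.2048], [-0.0033, -0.2047, -0.9788], [-1.0, 0.0034, 0.0027]] [ 4.07691156 -7.74469716  1.02465543] [-1.04188992 -0.50312909  0.02648245]
```

View pics/rwrist3.png

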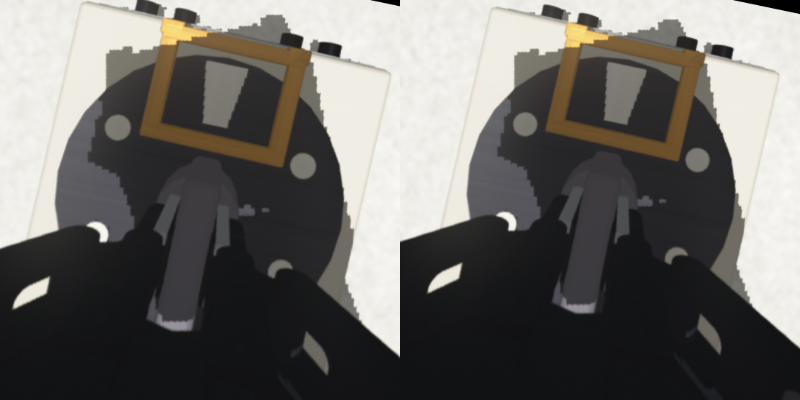

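View pics/rscene3.png

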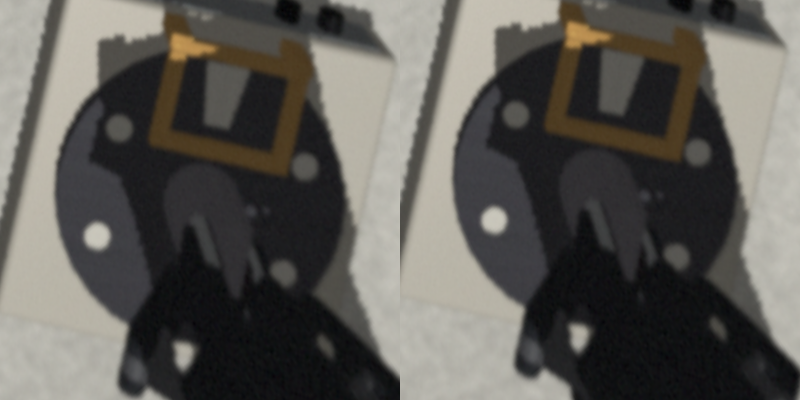

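Both rectified views show the wedge inside the opening. The dots beside it, (118,127) and (303,166), put the wedge at −11.9°. The frame's lower bar gives −12.7° and the housing about −12.5°, so it is centred within about 1°. Now I'll release and rise.

Emit:
drive_tool --steps '[{"x":0,"y":0,"z":0,"ax":0,"ay":0,"az":0,"gripper":0.4},{"x":0,"y":0,"z":0,"ax":0,"ay":0,"az":0,"gripper":0.6},{"x":0,"y":0,"z":0,"ax":0,"ay":0,"az":0,"gripper":0.8},{"x":0,"y":0,"z":0,"ax":0,"ay":0,"az":0,"gripper":0.8},{"x":0,"y":0,"z":0,"ax":0,"ay":0,"az":0,"gripper":0.8},{"x":-1,"y":0,"z":0,"ax":0,"ay":0,"az":0,"gripper":0.8},{"x":-3,"y":0,"z":0,"ax":0,"ay":0,"az":0,"gripper":0.8},{"x":-6,"y":0,"z":0,"ax":0,"ay":0,"az":0,"gripper":0.8},{"x":-9,"y":0,"z":0,"ax":0,"ay":0,"az":0,"gripper":0.8},{"x":-12,"y":0,"z":0,"ax":0,"ay":0,"az":0,"gripper":0.8},{"x":-14,"y":0,"z":0,"ax":0,"ay":0,"az":0,"gripper":0.8},{"x":-15,"y":0,"z":0,"ax":0,"ay":0,"az":0,"gripper":0.8},{"x":-15,"y":0,"z":0,"ax":0,"ay":0,"az":0,"gripper":0.8},{"x":-15,"y":0,"z":0,"ax":0,"ay":0,"az":0,"gripper":0.8}]'

```text
clock: 7.85
tcp_pos: [0.5064, 0.172, 0.2275]
tcp_rot: [[-0.001, 0.979, -0.205], [-0.0, -0.205, -0.979], [-1.0, -0.001, 0.001]]
force: [0.0, 0.2, -0.6]
finger_gap: 0.0683
```

```bash
python3 - <<'E'
from rig import arm, optics
from h import *
o=[]
for n in ("wrist","scene"):
    im=optics.get_image(n); cv2.imwrite(f"pics/{n}4.png",im["pixels"][:,:,::-1])
    o.append(rect(im,[.507,.171],.05))
    print([(d["point"],d["confidence"]) for k in("range_tip","window") for d in optics.mark_of(n,k)])
cv2.imwrite(f"pics/r4.png",cv2.resize(np.hstack(o),(800,400))[:,:,::-1])
s=arm.read_state(); print(s["clock"],s["tcp_pos"],s["force"],s["finger_gap"])
E
```

```text
[([0.5655, 0.1619, 0.0631], 0.77)]
[([0.537, -0.187, 0.0942], 0.76), ([0.5636, 0.1592, 0.0611], 0.94)]
8.15 [0.50639155 0.1719404  0.2271989 ] [ 0.39911316 -0.40884271  0.10818923] 0.06873154448070606
```

View pics/r4.png

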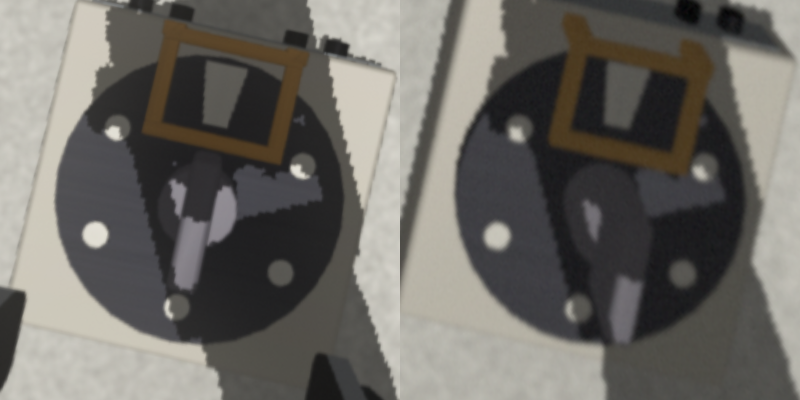

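View pics/scene4.png

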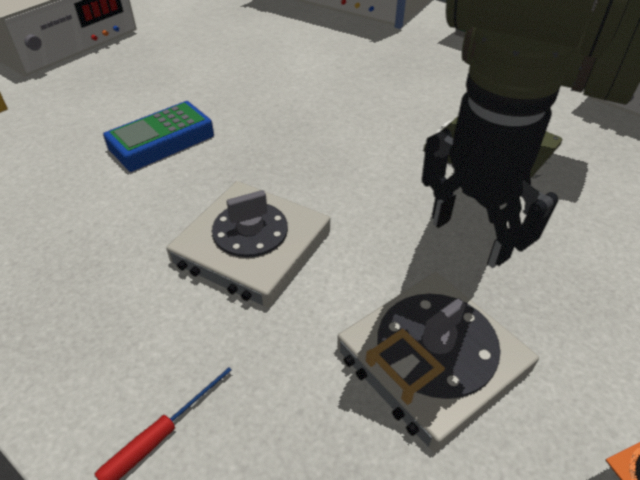

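The wedge (column 225, row 94 in the wrist panel) sits in the middle of the opening, with clear dark margins on both sides. It has not moved since release, the gripper is free, and the other dial is unchanged. I'm handing it in.

```bash
python3 -c "
from rig import arm
print(arm.close_job())"
```

```text
the job is handed in; nothing more can be done
None
```

I turned the filter wheel about 1.25 rad clockwise by its bar grip, let go, raised the tool to 0.227 m and handed the job in at about 8.2 s.

**Wheel:** after release, the wrist and scene views both show the white wedge wholly inside the window. In the pictures taken just before release, the wedge was at −11.9° against −12.5° to −12.7° for the frame and housing. By eye it had not shifted after release.

**Window direction:** the estimates disagreed somewhat. The trained network's points gave about −9°, and the frame's centre gave about −13.6°. Both lie well within the 12° tolerance of where the wedge ended up.

**Other unit:** its bar end is where it was, within the network's accuracy: (0.538, −0.187) before and (0.537, −0.187) after.

**Robot:** it reads about 0.6 N at the wrist, and the gripper is open and clear of everything.

**Refused move:** the first move call was refused as invalid input and nothing moved. It went through once every row had all its keys filled in.

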